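# Set the rail cutter's stop one hole longer and enable it

## Task

Lengthen the rail cutter's telescoping length stop by one hole: press its sprung button, slide the tube out, away from the grey housing, and let the button pop up fully in the very next hole. Then take the key out of its block, push it fully into the key switch on top of the housing, turn it clockwise to its end stop (on) and leave it in there. Leave the other things on the bench where they are.

Things in the scene. Friction and masses are not known exactly. Their poses are not given: they have to be found in the camera images.
- cutter: Rail cutter, fixed: base plate 150 x 320 x 12 mm, grey housing 130 x 125 mm, top at z = 75 mm, round y = +147 mm; steel outer tube 40 mm wide, top at z = 56 mm, along y at x = +15 mm, from y = -95 to +85 mm, slotted on top, with four wide holes at y = +45, +9, -27, -63 mm. Origin on the bench; its -y axis points away from the housing, the way the stop extends.
- stop_tube (a joint): Slide of inner tube, stop plate and button, m: 0 with the button in its start hole (second from the housing), grows as drawn out along the cutter's -y; next hole at 0.036; limits -0.037 and 0.073. Friction about 1.5 N. Locked while the button is up in a hole (play 3 mm either way).
- stop_button (a joint): Travel of the sprung button, m: 0 up, 0.011 fully pressed; spring 3 N up, 7 N pressed. Pressed over 0.007 it frees the tube. Let go between holes it stays down at about 0.0055 under the tube's wall and the tube still slides; within 3 mm of a hole it pops up to 0 by itself and locks. Held down, it passes holes by.
- button_head (a point): On the black square button head (26 x 26 mm, 30 mm high, on a thin stem): a good pinch height, 35 mm above the outer tube's top when up, 8 mm below the head's top and 22 mm above its underside. Moves with the tube and the button; axes as the cutter's.
- start_hole (a point): Middle of the hole in which the button starts, on the outer tube's top (z = 56 mm). Axes as the cutter's.
- next_hole (a point): Middle of the next hole outward, where the button must end, on the outer tube's top. 36 mm from start_hole along the cutter's -y axis.
- key_barrel (a joint): Turn of the key switch's barrel, rad: starts near 0 (off, 0 to 0.15), grows clockwise seen from above, end stop at 1.25 (on). Stays where it is left (friction 0.05 N m).
- switch_mouth (a point): Centre of the key slot's mouth on the steel barrel's top, 99 mm above the bench. Slot: 18.7 mm along this point's y axis, 6.7 mm along x, 21.5 mm deep. Turns with the barrel, 30 mm square, which stands 24 mm above the housing's top in a black collar 54 mm across, 14 mm high.
- key: Key, upright, blade down, in the key block at the start. Origin: centre of the underside of its shoulder (24 x 10 mm), which rests on the block's or barrel's top when fully in. Blade below: 16 mm along y, 4 mm along x, 20 mm long, same either way round. Black bow: 34 mm along y, 10 mm along x, 12 to 44 mm above the origin; pinch it across x. 40 g.
- key_grip (a point): Centre of the key's bow, 28 mm above the key's origin; axes as the key's.
- key_tip (a point): Lower end of the key's blade, 20 mm below the key's origin.
- key_block: Grey plastic key block, 48 x 48 mm, 30 mm high on a 64 x 64 mm foot, fixed to the bench, with a slot in its top. Origin at the centre of its underside.
- contactor: Dark contactor, 70 x 50 x 48 mm, a bystander. Origin at the centre of its underside.
- tape_roll_1: Roll of black tape, 72 mm across, 20 mm high, a bystander. Origin at the centre of its underside.
- slim_driver: Slim screwdriver with a red grip, 150 mm long, 18 mm thick, a bystander.
- fuse_carton: Small cardboard carton, 83 x 68 x 45 mm, a bystander. Origin at the centre of its underside.

How it is judged:
By the outcome, as a careful person would: the job done as asked, in the order asked, and still so for the second after the job is handed in, with the robot touching nothing.
It also fails if it takes over 61 s, if anything falls off the work surface, if the arm or the gripper's body presses on something with over 40 N, if the wrist force passes 120 N, or if a joint passes its speed limit or range.

## Robot

A 6-joint arm with a two-finger parallel gripper is mounted at the origin on a cart in front of the work surface, level with it; the furniture and walls round the work are solid. World frame = base frame: x ahead of the robot, y to its left, z up, the work surface at z = 0. Lengths are in m, angles in rad, forces in N, time in s.
With the tool pointing down it reaches from about 0.3 to 0.75 m from the base axis. Payload 8.5 kg.
Tool frame: the origin (TCP) lies midway between the tips of the shut fingers; the grasp point (between the pads) lies 19 mm behind it; z points along the fingers, y is the line along which they close (so a half turn about z gives the same grasp; the last joint's range is limited). The gripper opens to 88 mm and grips with 3 to 60 N. Pads are 18 mm wide; open, the fingers measure 123 mm over their backs; the gripper's body (75 mm by 187 mm) begins 45 mm behind the grasp point.
Start: joints at [0.991, 0.381, 1.297, -0, 1.464, -0.215], TCP at [0.196, 0.514, 0.239] pointing down, gripper open.
Joint ranges: [-3.11, 3.11], [-0.89, 2.33], [0.22, 2.48], [-1.42, 4.56], [0.17, 2.85], [-2.88, 2.88]. Speed limits (rad/s): [2.39, 2.39, 3.14, 3.14, 3.14, 3.14].

## Interface

Orientations are given as a rotation vector (axis times angle).
In Python, from bench import r gives the robot as it stands.
- The arm moves only by the tool step_arm, never from a script. Its argument "targets" is text: rows parted by semicolons, each of 7 numbers parted by spaces: the closure, from 0 (fully open) to 1 (shut), then the shift along the tool's x, y, z in m, then the turn, a rotation vector about the tool's x, y, z in degrees. In form: gripper tx ty tz ax ay az; .... A call has 1 to 8 rows; each row shifts and turns the commanded pose from where the row before left it, along the tool's axes as they then stand; what a row does not reach is not made up. A row lasts 1/8 s, in which the tool goes at most 62.5 mm and 10.7 degrees, less where a joint would pass 70% of its speed; a pose out of reach is approached as far as the arm can. A call with a gripper value outside its range is refused whole. The fingers move at their own pace and stop on an object; the grip force is fixed at half the most. Time passes only in rows, so rows that do not move let the fingers close. It gives the time, the measured TCP pose, the force, the opening and the grip force at its end, in the units of the state.
- r.observe(): the state, without advancing time (a new reading comes with each control period).
- r.snapshot(name): name is "side" or "top" or "wrist"; returns a dict with "color" (480x640x3 uint8, blue, green, red), "range_z" (480x640 float32, m along the optical axis (not along the pixel's ray), 0 where there is no reading), "K" (3x3 intrinsics, pixels), "camera_from_world" (4x4, takes a point from world to camera coordinates). Camera axes: x right, y up, looking along -z (the intrinsics and any distortion apply to the point x, -y, -z); pixel columns grow to the right and rows downward; lengths in m; the calibration is good to about 2 mm. A picture is of the moment at which its call begins.
- r.finish_job(): hands the job in; it is judged then, once.
The state is a dict: "time": time; "joint_positions": joint angles; "joint_velocities": joint speeds; "joint_torque": joint torques, N m; "ee_pos": TCP position; "ee_rot": TCP orientation; "ft_force": force on the tool from outside, world axes, zero at the start; "moment": the same for the moment, N m; "width": finger opening in m; "finger_force": force on a finger pad.
Only numpy, scipy, OpenCV 4.12 (cv2) and the standard library are available. Lean on these libraries where they do the work, as an engineer would, in place of code of your own. Each camera call takes 0.05 s, during which the arm holds its last target. There are 200 camera calls.

## Working session

There is one attempt and no reset: what is moved stays moved. The work goes in short steps, Python scripts to look and compute and a tool call to move; the robot and the scene stay as the last step left them, time stands still between calls to the robot, and variables do not carry over. Pictures are saved under pics/ and viewed, at most 10 in all, crops included, and the job is handed in when it is done.

Besides the shell and the picture viewer there is one more tool, called after "Request:" as name(argument=value, ...) on one line, values as JSON. step_arm: Moves the arm, as the interface text tells. Its arguments: {"type":"object","properties":{"targets":{"type":"string"}},"required":["targets"]}

```bash
ls; mkdir -p pics; python3 - <<'E'
from bench import r
import cv2,numpy as np
s=r.observe();print({k:np.round(v,3) for k,v in s.items()})
for n in("top","side"):
    d=r.snapshot(n);cv2.imwrite(f"pics/{n}0.png",d["color"]);np.savez(f"{n}0.npz",**d)
    print(n,d["K"],np.round(np.linalg.inv(d["camera_from_world"]),3))
E
```

```text
pics
{'time': np.float64(0.0), 'joint_positions': array([ 0.991,  0.381,  1.298, -0.   ,  1.464, -0.215]), 'joint_velocities': array([ 0.001,  0.   ,  0.001, -0.002,  0.   ,  0.001]), 'joint_torque': array([ 1.0000e-03, -4.3793e+01, -2.2456e+01,  7.1000e-02,  3.5000e-02,
       -0.0000e+00]), 'ee_pos': array([0.196, 0.514, 0.238]), 'ee_rot': array([-5.700e-01, -3.089e+00,  2.000e-03]), 'ft_force': array([-0.093,  0.433, -0.53 ]), 'moment': array([0.04 , 0.006, 0.027]), 'finger_force': np.float64(0.0), 'width': np.float64(0.088)}
top [[613.49713899   0.         310.75102238]
 [  0.         613.49713899 238.4660645 ]
 [  0.           0.           1.        ]] [[ 0.013  0.993 -0.119  0.336]
 [-1.     0.015  0.015 -0.042]
 [ 0.017  0.119  0.993  1.754]
 [ 0.     0.     0.     1.   ]]
side [[524.93772612   0.         319.63908421]
 [  0.         524.93772612 242.41227928]
 [  0.           0.           1.        ]] [[ 0.996  0.071 -0.058  0.466]
 [-0.089  0.589 -0.803 -1.045]
 [-0.023  0.805  0.593  0.811]
 [ 0.     0.     0.     1.   ]]
```

View pics/top0.png

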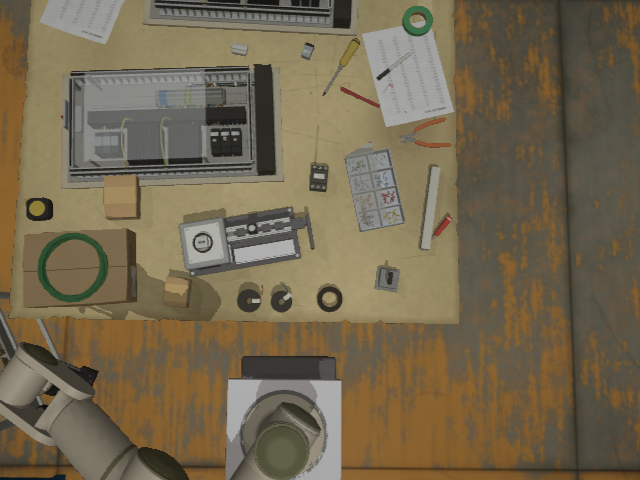

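View pics/side0.png

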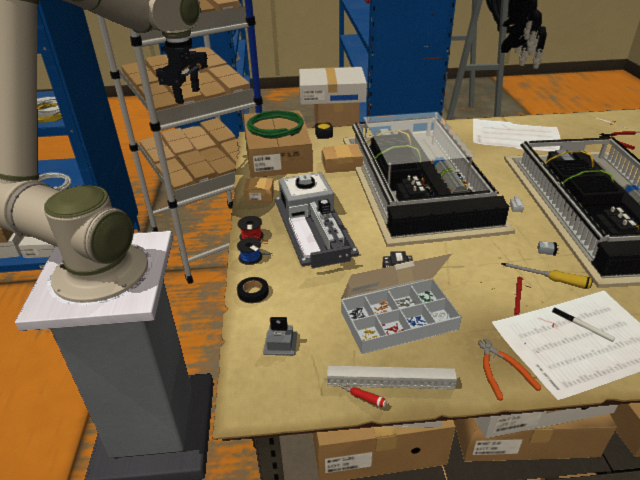

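The top view shows the cutter with its housing at (203,243) and the stop plate at (308,228). The button looks to be near (252,228) and the key in its block at (387,278). I'll take an enlarged look plus point positions from depth.

```bash
cat > h.py <<'E'
import numpy as np,cv2
def cloud(d):
    z=d["range_z"];K=d["K"];v,u=np.mgrid[:z.shape[0],:z.shape[1]]
    p=np.stack([(u-K[0,2])/K[0,0]*z,-(v-K[1,2])/K[1,1]*z,-z,np.ones_like(z)],-1)
    return (p@np.linalg.inv(d["camera_from_world"]).T)[...,:3]
def ray(d,u,v,h):
    K=d["K"];T=np.linalg.inv(d["camera_from_world"])
    q=T[:3,:3]@np.array([(u-K[0,2])/K[0,0],-(v-K[1,2])/K[1,1],-1]);o=T[:3,3]
    return o+q*(h-o[2])/q[2]
def proj(d,p):
    c=d["camera_from_world"]@np.append(p,1);K=d["K"]
    return K[0,0]*c[0]/-c[2]+K[0,2],K[1,1]*-c[1]/-c[2]+K[1,2]
E
python3 - <<'E'
from h import *
t=dict(np.load("top0.npz"));s=dict(np.load("side0.npz"))
a=cv2.resize(t["color"][195:285,170:320],None,fx=4,fy=4,interpolation=2)
b=cv2.resize(t["color"][255:300,365:410],None,fx=4,fy=4,interpolation=2)
c=cv2.resize(s["color"][165:275,270:370],None,fx=2.4,fy=2.4,interpolation=2);e=cv2.resize(s["color"][305:365,255:310],None,fx=4,fy=4,interpolation=2)
im=np.zeros((600,800,3),np.uint8)
for q,y,x in((a,0,0),(b,0,610),(c,361,0),(e,361,300)):
    q=q[:600-y,:800-x]; im[y:y+q.shape[0],x:x+q.shape[1]]=q
cv2.imwrite("pics/crop.png",im)
P=cloud(t)
reg=np.zeros((480,640),bool);reg[195:285,170:320]=1
for lo,hi in((.068,.08),(.05,.06),(.085,.092),(.094,.105)):
    m=reg&(P[...,2]>lo)&(P[...,2]<hi);
    if m.sum()>5:
        q=P[m];rc=cv2.minAreaRect((q[:,:2]*1000).astype(np.float32));print(lo,m.sum(),rc,q.mean(0).round(4))
reg[:]=0;reg[255:300,365:410]=1
for lo,hi in((.024,.036),(.045,.09)):
    m=reg&(P[...,2]>lo)&(P[...,2]<hi);q=P[m];print(lo,m.sum(),cv2.minAreaRect((q[:,:2]*1000).astype(np.float32)) if len(q) else 0,q.mean(0).round(4),q[:,2].max())
E
```

```text
0.068 1589 ((542.323486328125, 110.78614044189453), (131.84872436523438, 360.3347473144531), 10.600237846374512) [0.5212 0.2213 0.0747]
0.05 510 ((524.676513671875, 132.989990234375), (141.30230712890625, 417.4266662597656), 16.634830474853516) [0.5525 0.0842 0.0548]
0.085 108 ((539.9100952148438, 189.653076171875), (73.25017547607422, 217.66737365722656), 25.967363357543945) [0.5222 0.2137 0.0883]
0.094 176 ((544.0146484375, 167.830322265625), (48.687538146972656, 177.5707550048828), 21.208078384399414) [0.5385 0.1675 0.0992]
0.024 192 ((433.15020751953125, -287.2356262207031), (48.37735366821289, 48.716102600097656), 81.06333923339844) [ 0.4323 -0.2862  0.0302] 0.03597752115191022
0.045 61 ((432.42120361328125, -287.8985290527344), (12.303641319274902, 33.276981353759766), 81.2037124633789) [ 0.4325 -0.2865  0.0693] 0.08057108429160587
```

View pics/crop.png

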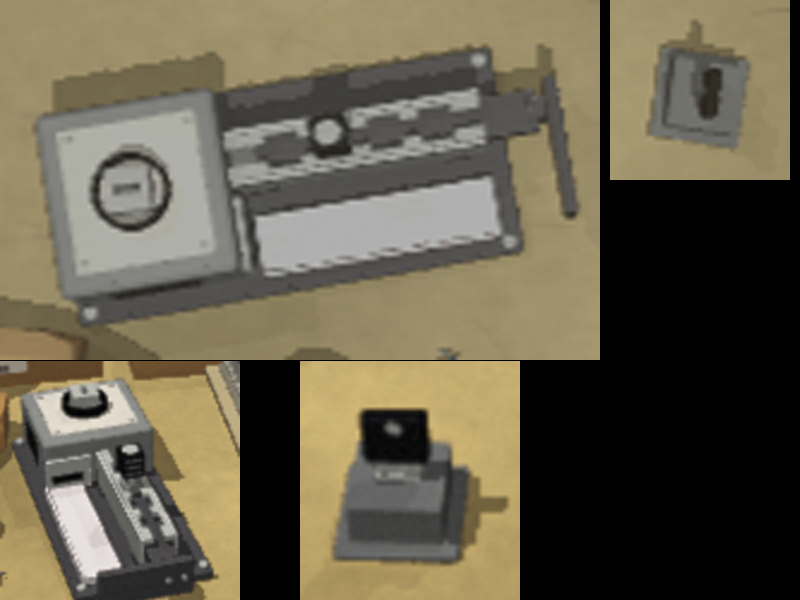

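The crops show the button head at about full-image pixel (252,228), the barrel at (202,242) with its slot roughly along image x, and the key bow's long side along image vertical (world x).

```bash
python3 - <<'E'
from h import *
t=dict(np.load("top0.npz"));s=dict(np.load("side0.npz"))
P=cloud(t)
def rect(lo,hi,u0,u1,v0,v1,P=P):
    m=np.zeros((480,640),bool);m[v0:v1,u0:u1]=1
    m&=(P[...,2]>lo)&(P[...,2]<hi);q=P[m]
    rc=cv2.minAreaRect((q[:,:2]*1000).astype(np.float32))
    print(m.sum(),np.round(rc[0],1),np.round(rc[1],1),round(rc[2],1),'mean',q.mean(0).round(4),'z',np.percentile(q[:,2],[5,50,95]).round(4));return rc
print('housing');rc=rect(.070,.080,170,235,205,290)
print('barrel');rect(.095,.105,180,225,225,265)
print('button');rect(.094,.106,240,265,215,240)
Ps=cloud(s)
print('side: button, barrel, key');rect(.094,.106,310,340,190,220,Ps);rect(.094,.106,285,320,170,195,Ps);rect(.05,.078,262,300,310,345,Ps)
th=np.deg2rad(8)
for th in [np.deg2rad(rc[2]),np.deg2rad(rc[2]-90)]:
    ax=np.array([np.cos(th),np.sin(th)]);print(ax)
# tube: bright points 54..58
m=np.zeros((480,640),bool);m[205:255,230:300]=1;m&=(P[...,2]>.053)&(P[...,2]<.059)
q=P[m][:,:2].astype(np.float32);l=cv2.fitLine(q,cv2.DIST_HUBER,0,.01,.01).ravel();print('tube',l,np.degrees(np.arctan2(l[1],l[0])))
E
```

```text
housing
1455 [521.1 225.9] [130.8 125.5] 10.9 mean [0.5206 0.2254 0.0752] z [0.0709 0.0753 0.0793]
barrel
86 [515.6 230.5] [40.6 43.4] 13.1 mean [0.5197 0.2284 0.0996] z [0.0955 0.0992 0.1043]
button
80 [561.2  94.3] [26. 26.] 13.5 mean [0.5605 0.0943 0.0994] z [0.0961 0.0994 0.1035]
side: button, barrel, key
70 [560.9  94.6] [24.7 31.3] 12.4 mean [0.561  0.0904 0.0989] z [0.095  0.0992 0.1022]
77 [521.3 229.2] [37.8 30.3] 88.6 mean [0.5214 0.2253 0.0986] z [0.0947 0.0987 0.1018]
196 [ 433.  -289.8] [14.3 34. ] 77.7 mean [ 0.4326 -0.2913  0.0655] z [0.0524 0.0664 0.076 ]
[0.98209326 0.18839539]
[ 0.18839539 -0.98209326]
tube [ 0.3090689  -0.9510397   0.55977577  0.07318646] -71.99687
```

Request:
step_arm(targets="0 0 0 0 0 0 -10.6;0 0 0 0 0 0 -10.6;0 0 0 0 0 0 -10.6;0 0 0 0 0 0 0")

```text
time: 0.6
ee_pos: [0.1961, 0.5137, 0.2384]
ee_rot: [0.296, -3.127, 0.001]
ft_force: [0.1, 0.2, -0.1]
width: 0.0881
finger_force: 0.0
```

```bash
cat >> h.py <<'E'
from scipy.spatial.transform import Rotation as R
def go(r,p,ang=None):
    "shift in tool axes (mm) to world TCP p; turn about tool z (deg) to bring tool y to world angle ang"
    s=r.observe();M=R.from_rotvec(s["ee_rot"]).as_matrix()
    a=np.degrees(np.arctan2(M[1,1],M[0,1]))
    print("t",s["time"].round(2),"tcp",s["ee_pos"].round(4),"yang",a.round(2),"F",s["ft_force"].round(1),"w",round(float(s["width"]),4),"j",s["joint_positions"].round(2))
    print("tilt",(M[:,2]).round(4),"shift mm",(1000*M.T@(np.array(p)-s["ee_pos"])).round(1),"turn",None if ang is None else round((a-ang+90)%180-90,2))
E
python3 -c "
from bench import r
from h import *
go(r,[.561,.0943,.20],101)"
```

```text
Traceback (most recent call last):
  File "h.py", line 18, in go
    print("t",s["time"].round(2),"tcp",s["ee_pos"].round(4),"yang",a.round(2),"F",s["ft_force"].round(1),"w",round(float(s["width"]),4),"j",s["joint_positions"].round(2))
              ^^^^^^^^^^^^^^^
AttributeError: 'float' object has no attribute 'round'
```

```bash
sed -i 's/s\["time"\].round(2)/round(float(s["time"]),2)/' h.py
python3 -c "
from bench import r
from h import *
go(r,[.561,.0943,.20],101)"
```

```text
t 0.6 tcp [0.1961 0.5137 0.2384] yang 100.8 F [ 0.1  0.2 -0.1] w 0.0881 j [ 0.99  0.38  1.3   0.    1.46 -0.77]
tilt [-4.e-04 -6.e-04 -1.e+00] shift mm [-279.8 -480.3   38.5] turn -0.2
```

Request:
step_arm(targets="0 -.028 -.048 .003 0 0 0;0 -.028 -.048 .003 0 0 0;0 -.028 -.048 .003 0 0 0;0 -.028 -.048 .003 0 0 0;0 -.028 -.048 .003 0 0 0;0 -.028 -.048 .003 0 0 0;0 -.028 -.048 .003 0 0 0;0 -.028 -.048 .003 0 0 0")

```text
time: 1.6
ee_pos: [0.4898, 0.1775, 0.2146]
ee_rot: [0.291, -3.128, -0.0]
ft_force: [0.7, 0.9, -0.0]
width: 0.0883
finger_force: 0.0
```

Request:
step_arm(targets="0 -.028 -.048 .004 0 0 0;0 -.028 -.048 .010 0 0 0;0 0 0 0 0 0 0;0 0 0 0 0 0 0")

```text
time: 2.1
ee_pos: [0.5616, 0.0957, 0.2006]
ee_rot: [0.294, -3.127, -0.0]
ft_force: [0.0, -0.3, -0.3]
width: 0.0881
finger_force: 0.0
```

```bash
python3 - <<'E'
from bench import r
from h import *
go(r,[.561,.0943,.072],101)
d=r.snapshot("wrist");cv2.imwrite("pics/w1.png",d["color"]);np.savez("w1.npz",**d)
P=cloud(d);m=(P[...,2]>.094)&(P[...,2]<.104)
n,l,st,c=cv2.connectedComponentsWithStats(m.astype(np.uint8))
for i in range(1,n):
    if st[i,4]>200:
        q=P[l==i];rc=cv2.minAreaRect((q[:,:2]*1000).astype(np.float32));print(st[i],np.round(rc[0],1),np.round(rc[1],1),round(rc[2],1),q.mean(0).round(4))
E
```

```text
t 2.1 tcp [0.5616 0.0957 0.2006] yang 100.75 F [ 0.  -0.3 -0.3] w 0.0881 j [-0.04  0.44  1.31  0.    1.39 -1.8 ]
tilt [-7.e-04  2.e-04 -1.e+00] shift mm [  0.7  -1.3 128.6] turn -0.25
[ 508  189   61   50 2135] [523.2 228.4] [30.4 31.9] 6.7 [0.5228 0.2275 0.098 ]
[ 299  216   40   39 1516] [563.3  93.8] [25.8 25.7] 11.3 [0.5626 0.0937 0.0981]
```

View pics/w1.png

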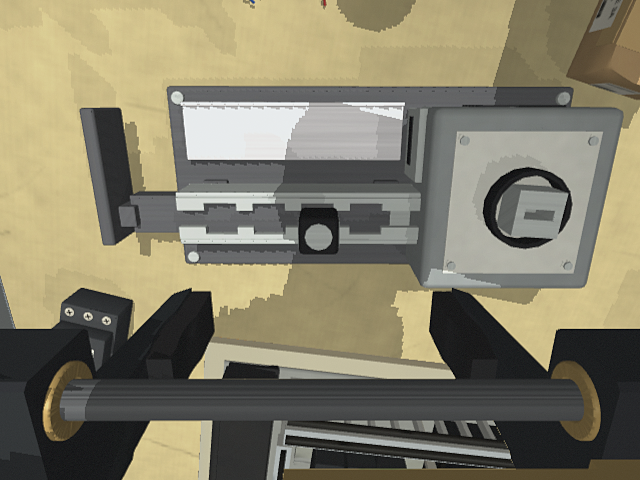

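Wrist view: the button head is at pixel (318,232), world (563,94) mm, and the barrel slot is at (543,214), turned a few degrees from the cutter. The approach is clear, so I'll descend and pinch.

Request:
step_arm(targets="0 .001 -.0015 .050 0 0 0;0 0 0 .050 0 0 0;0 0 0 .028 0 0 0;.5 0 0 0 0 0 0;1 0 0 0 0 0 0;1 0 0 0 0 0 0;1 0 0 0 0 0 0;1 0 0 0 0 0 0")

```text
time: 3.15
ee_pos: [0.5613, 0.0937, 0.0732]
ee_rot: [-0.298, 3.127, -0.0]
ft_force: [0.7, -0.2, 0.0]
width: 0.0403
finger_force: 0.0
```

Request:
step_arm(targets="1 0 0 0 0 0 0;1 0 0 0 0 0 0;1 0 0 0 0 0 0;1 0 0 0 0 0 0")

```text
time: 3.65
ee_pos: [0.5612, 0.0937, 0.0728]
ee_rot: [-0.298, 3.127, -0.0]
ft_force: [-0.5, -0.3, 1.7]
width: 0.026
finger_force: 30.0
```

Request:
step_arm(targets="1 0 0 .004 0 0 0;1 0 0 .004 0 0 0;1 0 0 .002 0 0 0;1 0 0 0 0 0 0;1 0 0 0 0 0 0")

```text
time: 4.28
ee_pos: [0.5613, 0.0937, 0.0629]
ee_rot: [-0.298, 3.127, -0.0]
ft_force: [-1.5, -1.1, 5.7]
width: 0.0259
finger_force: 30.0
```

Request:
step_arm(targets="1 0 -.004 0 0 0 0;1 0 -.004 0 0 0 0;1 0 -.004 0 0 0 0;1 0 -.004 0 0 0 0;1 0 -.004 0 0 0 0;1 0 0 0 0 0 0")

```text
time: 5.03
ee_pos: [0.565, 0.0738, 0.0629]
ee_rot: [-0.298, 3.127, -0.0]
ft_force: [-2.2, -0.5, 7.0]
width: 0.0259
finger_force: 30.0
```

Request:
step_arm(targets="1 0 0 -.0045 0 0 0;1 0 0 0 0 0 0;.62 0 0 0 0 0 0;.62 0 0 0 0 0 0;.62 0 0 0 0 0 0")

```text
time: 5.65
ee_pos: [0.5649, 0.0742, 0.067]
ee_rot: [0.298, -3.127, -0.0]
ft_force: [0.0, 1.0, -0.2]
width: 0.0335
finger_force: 0.0
```

Request:
step_arm(targets=".62 0 -.004 0 0 0 0;.62 0 -.004 0 0 0 0;.62 0 -.003 0 0 0 0;.62 0 -.003 0 0 0 0;.62 0 0 0 0 0 0")

```text
time: 6.28
ee_pos: [0.5676, 0.06, 0.0672]
ee_rot: [0.298, -3.127, 0.0]
ft_force: [-0.6, 2.6, -1.3]
width: 0.0337
finger_force: 1.2
```

Request:
step_arm(targets=".62 0 -.002 0 0 0 0;.62 0 -.001 0 0 0 0;.62 0 -.001 0 0 0 0;.62 0 0 0 0 0 0")

```text
time: 6.78
ee_pos: [0.5685, 0.056, 0.0673]
ee_rot: [-0.298, 3.127, -0.001]
ft_force: [-0.6, 0.8, 0.2]
width: 0.0331
finger_force: 0.4
```

```bash
python3 - <<'E'
from bench import r
from h import *
go(r,[.5683,.0585,.0672],101)
for n in("side","top"):
    d=r.snapshot(n);P=cloud(d);u,v=proj(d,[.569,.0585,.096]);u,v=int(u),int(v)
    z=P[v-9:v+10,u-9:u+10]; print(n,u,v,z[...,2].round(3)[::3,::3].tolist())
E
```

```text
t 6.78 tcp [0.5685 0.056  0.0673] yang 100.9 F [-0.6  0.8  0.2] w 0.0331 j [-0.11  0.59  1.48 -0.    1.07 -1.87]
tilt [ 3.e-04 -7.e-04 -1.e+00] shift mm [-0.3  2.5  0.1] turn -0.1
side 327 210 [[0.157, 0.157, 0.175, 0.175, 0.175, 0.174, 0.177], [0.147, 0.15, 0.174, 0.174, 0.176, 0.174, 0.172], [0.034, 0.141, 0.168, 0.169, 0.169, 0.166, 0.162], [0.024, 0.084, 0.158, 0.159, 0.157, 0.155, 0.15], [0.056, 0.076, 0.15, 0.148, 0.142, 0.144, 0.143], [0.056, 0.047, 0.138, 0.139, 0.139, 0.136, 0.132], [0.811, 0.055, 0.076, 0.096, 0.092, 0.094, 0.014]]
top 264 225 [[0.357, 0.357, 0.359, 0.362, 0.356, 0.358, 0.359], [0.356, 0.36, 0.354, 0.36, 0.353, 0.354, 0.355], [0.345, 0.351, 0.354, 0.354, 0.354, 0.35, 0.358], [0.344, 0.34, 0.348, 0.345, 0.344, 0.346, 0.351], [0.336, 0.344, 0.341, 0.338, 0.34, 0.342, 0.346], [0.276, 0.275, 0.324, 0.326, 0.326, 0.334, 0.333], [0.395, 0.143, 0.147, 0.064, 0.052, 0.05, 0.044]]
```

Request:
step_arm(targets=".62 0 -.001 0 0 0 0;.62 0 0 0 0 0 0")

```text
time: 7.12
ee_pos: [0.5687, 0.0553, 0.0673]
ee_rot: [-0.298, 3.127, -0.0]
ft_force: [0.4, 0.2, 0.9]
width: 0.0335
finger_force: 0.3
```

Request:
step_arm(targets=".62 0 -.001 0 0 0 0;.62 0 0 0 0 0 0")

```text
time: 7.38
ee_pos: [0.5689, 0.0544, 0.0673]
ee_rot: [-0.298, 3.127, -0.0]
ft_force: [0.3, 0.2, 1.0]
width: 0.0337
finger_force: 0.4
```

Request:
step_arm(targets=".3 0 0 0 0 0 0;.1 0 0 0 0 0 0;0 0 0 0 0 0 0;0 0 0 -.04 0 0 0;0 0 0 -.05 0 0 0;0 0 0 -.05 0 0 0;0 0 0 0 0 0 0")

```text
time: 8.25
ee_pos: [0.5701, 0.0544, 0.211]
ee_rot: [-0.298, 3.12, -0.003]
ft_force: [-0.1, -0.0, 0.0]
width: 0.0883
finger_force: 0.0
```

```bash
cat > wr.py <<'E'
import sys
from bench import r
from h import *
go(r,[.56,.09,.2],101)
d=r.snapshot("wrist");cv2.imwrite(f"pics/{sys.argv[1]}.png",d["color"]);np.savez(f"{sys.argv[1]}.npz",**d)
P=cloud(d);m=(P[...,2]>float(sys.argv[2]))&(P[...,2]<float(sys.argv[3]))
n,l,st,c=cv2.connectedComponentsWithStats(m.astype(np.uint8))
for i in range(1,n):
    if st[i,4]>200:
        q=P[l==i];rc=cv2.minAreaRect((q[:,:2]*1000).astype(np.float32));print(st[i],np.round(rc[0],1),np.round(rc[1],1),round(rc[2],1),q.mean(0).round(4))
E
python3 wr.py w2 .084 .104
```

```text
t 8.25 tcp [0.5701 0.0544 0.211 ] yang 100.91 F [-0.1 -0.   0. ] w 0.0883 j [-0.11  0.44  1.29 -0.    1.41 -1.87]
tilt [ 7.7e-03 -9.0e-04 -1.0e+00] shift mm [ 3.2 36.9 10.9] turn -0.09
[ 544  165   83   78 4087] [523.1 228.2] [53.3 54.3] 19.2 [0.5224 0.2247 0.093 ]
[ 308  206   41   41 1593] [569.9  58.2] [25.8 27.4] 10.7 [0.5683 0.0578 0.0971]
[ 336  424  173   28 1238] [740.3 174.4] [  8.6 149. ] 2.9 [0.74   0.1728 0.086 ]
```

View pics/w2.png

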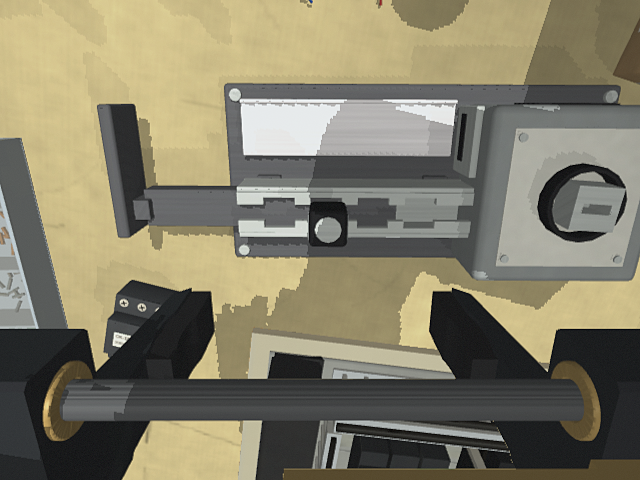

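The wrist view shows the button head at (328,225), moved 36 mm and sitting over the next hole. I'll check its height numerically while moving to the key.

Request:
step_arm(targets="0 0 0 0 0 0 10;0 0 0 0 0 0 10;0 .012 -.051 0 0 0 0;0 .012 -.051 0 0 0 0;0 .012 -.051 0 0 0 0;0 .012 -.051 0 0 0 0;0 .012 -.051 0 0 0 0;0 .012 -.051 0 0 0 0")

```text
time: 9.3
ee_pos: [0.448, -0.2374, 0.2057]
ee_rot: [-0.249, -3.129, -0.003]
ft_force: [0.8, -0.2, -1.0]
width: 0.0881
finger_force: 0.0
```

Request:
step_arm(targets="0 .012 -.051 .01 0 0 0;0 0 0 0 0 0 0;0 0 0 0 0 0 0")

```text
time: 9.68
ee_pos: [0.4292, -0.2841, 0.1962]
ee_rot: [-0.25, -3.13, -0.003]
ft_force: [0.4, -0.4, -0.6]
width: 0.0884
finger_force: 0.0
```

```bash
python3 - <<'E'
from h import *
for f,p in(("w1",(.5633,.0938)),("w2",(.5698,.0582))):
    P=cloud(dict(np.load(f+".npz")));m=(np.hypot(P[...,0]-p[0],P[...,1]-p[1])<.006)
    m2=(np.hypot(P[...,0]-.523,P[...,1]-.228)<.012)
    print(f,np.median(P[m][:,2]),m.sum(),np.median(P[m2][:,2]))
E
python3 wr.py w3 .055 .085
```

```text
w1 0.09885799591343006 262 0.09787075975448042
w2 0.09887103006285947 245 0.09793212609578869
t 9.68 tcp [ 0.4292 -0.2841  0.1962] yang 80.89 F [ 0.4 -0.4 -0.6] w 0.0884 j [-0.82  0.36  1.47  0.    1.32 -2.23]
tilt [-0.0014  0.0019 -1.    ] shift mm [-69.9 390.1  -3.2] turn -20.11
[309 204  16  52 715] [ 434.7 -288.5] [10.4 34.5] 83.8 [ 0.4322 -0.288   0.0716]
[554 296  23  33 551] [ 534.6 -107.8] [28.7 10.1] 11.1 [ 0.5328 -0.109   0.0616]
[425 421  39  48 961] [ 640.1 -211.1] [92.2 16. ] 13.7 [ 0.6356 -0.2124  0.0727]
```

View pics/w3.png

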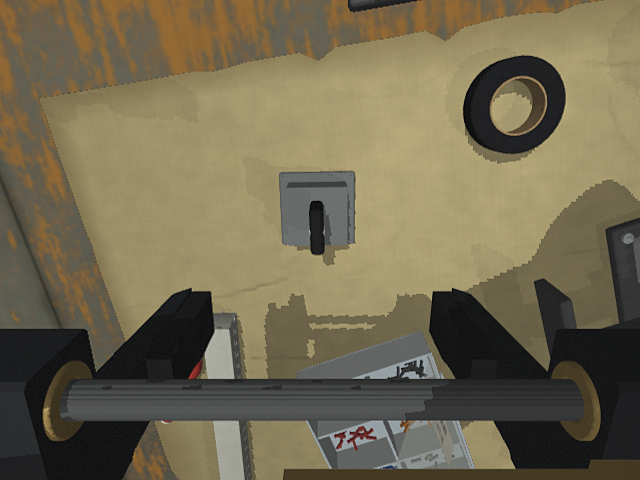

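The wrist view shows the key bow at (317,228), world (434,-288) mm, with an open approach. The button's height matches the start (98.9 mm), so it is fully up.

Request:
step_arm(targets="0 -.005 -.003 .050 0 0 -2;0 0 0 .050 0 0 0;0 0 0 .050 0 0 0;.4 0 0 .007 0 0 0;.7 0 0 0 0 0 0;.7 0 0 0 0 0 0;.7 0 0 0 0 0 0")

```text
time: 10.6
ee_pos: [0.4343, -0.2889, 0.0416]
ee_rot: [0.194, 3.134, -0.003]
ft_force: [-0.6, 0.5, -0.1]
width: 0.0503
finger_force: 0.0
```

Request:
step_arm(targets="1 0 0 0 0 0 0;1 0 0 0 0 0 0;1 0 0 0 0 0 0")

```text
time: 10.98
ee_pos: [0.4338, -0.2885, 0.0403]
ee_rot: [0.195, 3.136, -0.0]
ft_force: [-0.4, -0.8, 0.6]
width: 0.0203
finger_force: 0.0
```

Request:
step_arm(targets="1 0 0 0 0 0 0;1 0 0 0 0 0 0;1 0 0 0 0 0 0;1 0 0 0 0 0 0")

```text
time: 11.48
ee_pos: [0.4338, -0.2885, 0.0402]
ee_rot: [-0.195, -3.136, -0.0]
ft_force: [-0.3, -0.3, -0.5]
width: 0.0096
finger_force: 30.0
```

```bash
python3 -c "
from bench import r
from h import *
go(r,[.523,.228,.16],7);print(r.observe()['moment'])"
```

```text
t 11.47 tcp [ 0.4338 -0.2885  0.0402] yang 82.9 F [-0.3 -0.3 -0.5] w 0.0096 j [-0.81  0.57  1.65 -0.    0.93 -2.26]
tilt [-1.e-04  0.e+00 -1.e+00] shift mm [ -24.6  523.6 -119.8] turn 75.9
[0.03635419 0.04182668 0.00853871]
```

Request:
step_arm(targets="1 0 0 -.030 0 0 0;1 0 0 -.045 0 0 0;1 0 0 -.055 0 0 0;1 0 .030 0 0 0 0;1 0 .055 0 0 0 0;1 0 .055 0 0 0 0;1 0 .055 0 0 0 0;1 0 .055 0 0 0 0")

```text
time: 12.48
ee_pos: [0.4647, -0.0387, 0.1703]
ee_rot: [0.195, 3.135, 0.0]
ft_force: [1.0, -0.1, -0.5]
width: 0.0097
finger_force: 30.0
```

Request:
step_arm(targets="1 0 .055 0 0 0 0;1 0 .055 0 0 0 10;1 0 0 0 0 0 10;1 0 0 0 0 0 10;1 0 0 0 0 0 10;1 0 0 0 0 0 10;1 0 0 0 0 0 10;1 0 0 0 0 0 10")

```text
time: 13.48
ee_pos: [0.478, 0.0653, 0.1702]
ee_rot: [-1.951, -2.462, 0.0]
ft_force: [-0.6, 0.0, -1.0]
width: 0.0098
finger_force: 30.0
```

```bash
python3 -c "
from bench import r
from h import *
go(r,[.523,.228,.17],7)
d=r.snapshot('side');np.savez('s2.npz',**d)
u,v=map(int,proj(d,r.observe()['ee_pos']));print(u,v)
c=d['color'][v-60:v+40,u-50:u+50];cv2.imwrite('pics/s2.png',cv2.resize(c,None,fx=6,fy=6))"
```

```text
t 13.47 tcp [0.478  0.0653 0.1702] yang 13.2 F [-0.6  0.  -1. ] w 0.0098 j [-0.11  0.33  1.59  0.    1.22 -0.34]
tilt [-3.e-04  0.e+00 -1.e+00] shift mm [148.2  81.    0.2] turn 6.2
289 185
```

View pics/s2.png

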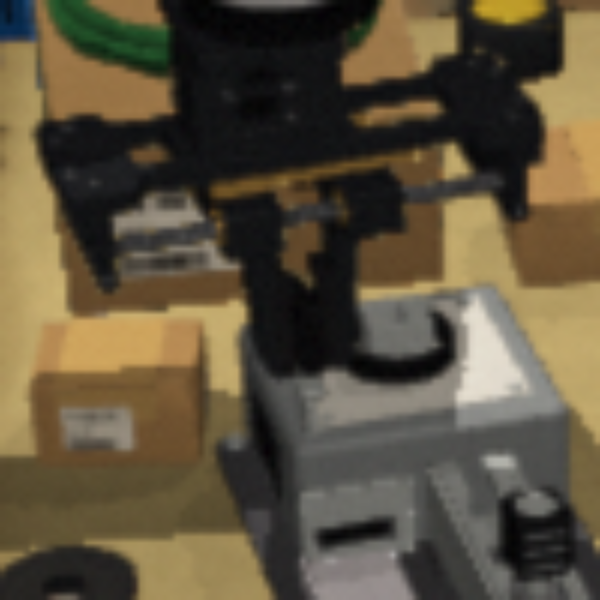

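Side view: the shut gripper hides the key in front of the housing, so the blade isn't readable here. I'll refine the slot and bow centres from the wrist pictures I already have.

```bash
python3 - <<'E'
from h import *
def rect(f,m,h):
    d=dict(np.load(f+".npz"));n,l,st,c=cv2.connectedComponentsWithStats(m.astype(np.uint8));i=1+np.argmax(st[1:,4])
    v,u=np.where(l==i);q=np.array([ray(d,a,b,h)[:2] for a,b in zip(u,v)])*1000
    rc=cv2.minAreaRect(q.astype(np.float32));print(f,len(u),np.round(rc[0],1),np.round(rc[1],1),round(rc[2],1),'px',u.mean().round(1),v.mean().round(1))
for f,c in(("w1",(543,214)),("w2",(596,209))):
    d=dict(np.load(f+".npz"));g=cv2.cvtColor(d["color"],6).astype(int);P=cloud(d)
    x,y=c;print(g[y-9:y+10:2,x-24:x+25:3])
    b=np.median(g[y-12:y+12,x-24:x+25])
    for k in(.75,.85):
        m=np.zeros(g.shape,bool);m[y-14:y+15,x-22:x+23]=1;m&=g<b*k;rect(f,m,.099)
d=dict(np.load("w3.npz"));P=cloud(d)
for z in(.068,.071):
    m=(P[...,2]>z)&(P[...,2]<.08);m[:,:290]=0;m[:,340:]=0;m[270:]=0;rect("w3",m,.074)
m=(P[...,2]>.026)&(P[...,2]<.034);m[:,:260]=0;m[:,370:]=0;m[270:]=0;rect("w3",m,.030)
for f in("top0","side0"):
    d=dict(np.load(f+".npz"));P=cloud(d);u,v=map(int,proj(d,[.4335,-.288,.06]));m=np.zeros((480,640),bool);m[v-25:v+25,u-25:u+25]=1
    mm=m&(P[...,2]>.066)&(P[...,2]<.082);rect(f,mm,.074);mm=m&(P[...,2]>.024)&(P[...,2]<.036);rect(f,mm,.030)
    u,v=map(int,proj(d,[.522,.228,.099]));m[:]=0;m[v-16:v+16,u-16:u+16]=1;mm=m&(P[...,2]>.094)&(P[...,2]<.106);rect(f,mm,.099)
E
```

```text
[[156 153 152 151 151 150 149 148 149 148 148 147 146 146 145 150  28]
 [152 153 150 153 152 153 151 153 154 151 153 153 153 150 151 144  34]
 [156 156 148 142 143 147 140 144 142 146 149 155 151 152 151 100  32]
 [155 155 140 129 132 137  94  91  91  85  88  84 149 155 153  32  35]
 [157 158  78  85  86  86  92  95  92  94  95  95 160 152 158   9  32]
 [156 158  84  91  89  89  88  90  94  94  94  93 159 156 161  18  33]
 [150 154  87  90  91  91  93  90  90  93  95  98 159 156 162  27  31]
 [149 151 131 123 113 106  97  91  91  85  92 101 154 152 148  36  21]
 [153 152 153 151 152 152 154 153 153 154 143 129 149 150  67  34  95]
 [152 151 152 153 151 151 152 152 153 151 153 152 151 152  13  28 188]]
w1 253 [522.9 227.9] [ 6.3 18.3] 6.6 px 539.7 215.0
w1 280 [523.2 228. ] [ 6.5 18.5] 10.8 px 539.7 215.1
[[ 90  97 149 151 150 150 149 148 145 147 143 142 145 143 143 144 146]
 [ 92 114 149 147 148 149 150 150 150 148 149 151 150 148 148 147 152]
 [ 91 152 151 152 132 139  96 125 123 136 139 144 148 145 147 147 149]
 [ 94 158 150 154 125 137  90  92  91  89  86  88  87 100 150 151 106]

[... 331 characters left out ...]
49 147 144 143  98  40]
 [156 149 151 150 149 148 147 148 148 147 147 146 147 145 148  13 147]]
w2 243 [522.9 227.8] [ 6.3 18.3] 7.5 px 596.9 209.4
w2 275 [522.9 228. ] [ 6.9 19.4] 6.8 px 597.0 209.5
w3 649 [ 433.3 -288.2] [10.2 34.2] 83.7 px 316.6 231.4
w3 582 [ 434.  -288.3] [ 9.6 32.9] 82.6 px 316.6 232.1
w3 2897 [ 434.3 -288.4] [47.9 48.7] 82.0 px 317.3 213.8
top0 45 [ 433.3 -287.1] [10.4 31.3] 80.4 px 390.0 277.4
top0 192 [ 432.8 -287.1] [49.  48.1] 81.8 px 387.4 278.6
top0 97 [522.  227.9] [34.9 29.7] 2.0 px 201.4 242.2
side0 99 [ 433.1 -293.3] [16.7 33. ] 83.5 px 277.9 319.5
side0 359 [ 432.7 -291. ] [55.7 49.1] 82.7 px 279.6 336.5
side0 77 [521.5 224.8] [30.5 41.5] 5.9 px 304.6 177.8
```

Request:
step_arm(targets="1 0 0 0 0 0 6.3;1 .039 .016 0 0 0 0;1 .039 .016 0 0 0 0;1 .039 .016 0 0 0 0;1 .039 .016 0 0 0 0;1 0 0 .03 0 0 0;1 0 0 0 0 0 0;1 0 0 0 0 0 0")

```text
time: 14.52
ee_pos: [0.5223, 0.2277, 0.1411]
ee_rot: [2.076, 2.357, 0.001]
ft_force: [-0.3, 0.2, -0.3]
width: 0.0102
finger_force: 30.0
```

```bash
python3 -c "
from bench import r
from h import *
go(r,[.5229,.228,.135],6.9)
d=r.snapshot('wrist');cv2.imwrite('pics/w4.png',d['color'])"
```

```text
t 14.53 tcp [0.5223 0.2277 0.1411] yang 7.26 F [-0.3  0.2 -0.3] w 0.0102 j [ 0.2   0.5   1.4  -0.    1.24  0.08]
tilt [ 7.e-04  1.e-04 -1.e+00] shift mm [0.2 0.7 6.1] turn 0.36
```

View pics/w4.png

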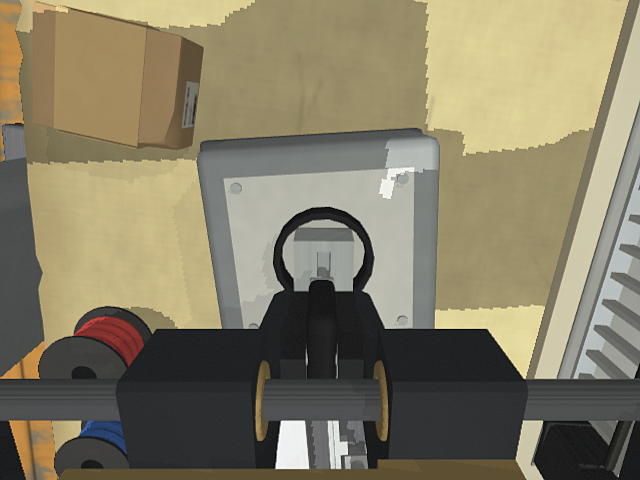

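The wrist view shows the slot at (324,265), directly in line with the key bow at (321,290). I'll apply the small correction and lower it gently.

Request:
step_arm(targets="1 .0002 .0007 .008 0 0 .3;1 0 0 .004 0 0 0;1 0 0 .003 0 0 0;1 0 0 .001 0 0 0;1 0 0 0 0 0 0")

```text
time: 15.2
ee_pos: [0.5226, 0.2283, 0.1243]
ee_rot: [2.083, 2.352, 0.0]
ft_force: [0.6, -0.6, 0.2]
width: 0.0097
finger_force: 30.0
```

Request:
step_arm(targets="1 0 0 .003 0 0 0;1 0 0 .003 0 0 0;1 0 0 .003 0 0 0;1 0 0 .003 0 0 0;1 0 0 .002 0 0 0;1 0 0 0 0 0 0")

```text
time: 15.95
ee_pos: [0.5226, 0.2283, 0.1101]
ee_rot: [-2.083, -2.351, 0.0]
ft_force: [-0.7, 0.0, -0.2]
width: 0.0099
finger_force: 30.0
```

Request:
step_arm(targets="1 0 0 .001 0 0 0;1 0 0 .001 0 0 0;1 0 0 0 0 0 0")

```text
time: 16.32
ee_pos: [0.5228, 0.2283, 0.1091]
ee_rot: [2.083, 2.351, 0.001]
ft_force: [-2.3, -0.5, 6.5]
width: 0.01
finger_force: 30.0
```

Request:
step_arm(targets="1 0 0 0 0 0 8;1 0 0 0 0 0 8;1 0 0 0 0 0 8;1 0 0 0 0 0 8;1 0 0 0 0 0 8;1 0 0 0 0 0 8;1 0 0 0 0 0 8;1 0 0 0 0 0 0")

```text
time: 17.32
ee_pos: [0.5231, 0.2284, 0.1092]
ee_rot: [2.944, 1.096, 0.003]
ft_force: [-0.9, 0.6, 5.9]
width: 0.0098
finger_force: 30.0
```

```bash
python3 -c "
from bench import r
from h import *
go(r,[.5229,.228,.109],-64.7);print(r.observe()['moment'])"
```

```text
t 17.32 tcp [0.5231 0.2284 0.1092] yang -49.16 F [-0.9  0.6  5.9] w 0.0098 j [0.2  0.54 1.43 0.   1.17 1.06]
tilt [ 1.8e-03  4.0e-04 -1.0e+00] shift mm [-0.4  0.2  0.2] turn 15.54
[-0.0525394   0.28242723 -0.01564956]
```

Request:
step_arm(targets="1 0 0 0 0 0 5;1 0 0 0 0 0 5;1 0 0 0 0 0 3;1 0 0 0 0 0 0")

```text
time: 17.82
ee_pos: [0.5231, 0.2285, 0.1091]
ee_rot: [3.049, 0.757, 0.003]
ft_force: [-0.8, -0.9, 5.5]
width: 0.0097
finger_force: 30.0
```

```bash
python3 -c "
from bench import r
from h import *
go(r,[.5229,.228,.109],-64.7);print(r.observe()['moment'])"
```

```text
t 17.82 tcp [0.5231 0.2285 0.1091] yang -62.1 F [-0.8 -0.9  5.5] w 0.0097 j [0.2  0.54 1.43 0.   1.17 1.29]
tilt [ 1.8e-03  4.0e-04 -1.0e+00] shift mm [-0.3  0.3  0.1] turn 2.6
[0.00330199 0.30987998 0.01849139]
```

Request:
step_arm(targets="1 0 0 0 0 0 3;1 0 0 0 0 0 3;1 0 0 0 0 0 0")

```text
time: 18.2
ee_pos: [0.523, 0.2285, 0.1092]
ee_rot: [-3.084, -0.597, -0.003]
ft_force: [-0.7, -0.1, 5.3]
width: 0.01
finger_force: 30.0
```

```bash
python3 -c "
from bench import r
from h import *
go(r,[.5229,.228,.109],-64.7);print(r.observe()['moment'])"
```

```text
t 18.2 tcp [0.523  0.2285 0.1092] yang -68.1 F [-0.7 -0.1  5.3] w 0.01 j [0.2  0.54 1.43 0.   1.17 1.39]
tilt [ 1.8e-03  4.0e-04 -1.0e+00] shift mm [-0.3  0.4  0.2] turn -3.4
[ 0.00304763  0.35491218 -0.0071994 ]
```

Request:
step_arm(targets="1 0 0 0 0 0 3;1 0 0 0 0 0 3;1 0 0 0 0 0 0")

```text
time: 18.58
ee_pos: [0.523, 0.2284, 0.1091]
ee_rot: [-3.111, -0.435, -0.003]
ft_force: [-1.9, -0.3, 5.8]
width: 0.0096
finger_force: 30.0
```

```bash
python3 -c "
from bench import r
from h import *
go(r,[.5229,.228,.109],-64.7);print(r.observe()['moment'])"
```

```text
t 18.57 tcp [0.523  0.2284 0.1091] yang -74.09 F [-1.9 -0.3  5.8] w 0.0096 j [ 0.2   0.54  1.43 -0.    1.17  1.5 ]
tilt [ 1.8e-03  3.0e-04 -1.0e+00] shift mm [-0.3  0.4  0.1] turn -9.39
[-0.00344903  0.29327064  0.1695041 ]
```

Request:
step_arm(targets="1 0 0 0 0 0 2;1 0 0 0 0 0 2;1 0 0 0 0 0 0")

```text
time: 18.95
ee_pos: [0.5231, 0.2284, 0.1091]
ee_rot: [3.124, 0.327, 0.003]
ft_force: [-0.5, 0.4, 4.8]
width: 0.0097
finger_force: 30.0
```

```bash
python3 -c "
from bench import r
from h import *
go(r,[.5229,.228,.109],-64.7);print(r.observe()['moment'])"
```

```text
t 18.95 tcp [0.5231 0.2284 0.1091] yang -78.04 F [-0.5  0.4  4.8] w 0.0097 j [ 0.2   0.54  1.43 -0.    1.17  1.57]
tilt [ 2.e-03  2.e-04 -1.e+00] shift mm [-0.3  0.4  0.1] turn -13.34
[-0.04061703  0.2450251   0.4034398 ]
```

Request:
step_arm(targets=".7 0 0 0 0 0 0;.4 0 0 0 0 0 0;.3 0 0 0 0 0 0;.3 0 0 -.03 0 0 0;.3 0 0 -.05 0 0 0;.3 .05 0 -.03 0 0 0;0 .03 0 0 0 0 0;0 0 0 0 0 0 0")

```text
time: 19.95
ee_pos: [0.6018, 0.2448, 0.2172]
ee_rot: [3.125, 0.326, -0.001]
ft_force: [-0.4, 0.4, -0.3]
width: 0.0794
finger_force: 0.0
```

```bash
python3 - <<'E'
from bench import r
from h import *
go(r,[.5229,.228,.109],-64.7)
d=r.snapshot("wrist");t=r.snapshot("side")
u,v=map(int,proj(t,[.54,.17,.1]))
a=d["color"];b=cv2.resize(t["color"][v-60:v+60,u-60:u+60],(480,480),interpolation=2)
cv2.imwrite("pics/end.png",cv2.resize(np.hstack([a,b]),(800,342)))
for n,D in(("w",d),("s",t),("t",r.snapshot("top"))):
    P=cloud(D);m=(P[...,2]>.131)&(P[...,2]<.15)&(np.hypot(P[...,0]-.523,P[...,1]-.228)<.03);q=P[m]
    if len(q)>10: rc=cv2.minAreaRect((q[:,:2]*1000).astype(np.float32));print(n,np.round(rc[0],1),np.round(rc[1],1),rc[2],np.percentile(q[:,2],[50,95]))
    m=(np.hypot(P[...,0]-.5698,P[...,1]-.0582)<.007);print("button",np.percentile(P[m][:,2],[50,90]))
    m=(P[...,2]>.096)&(P[...,2]<.102)&(np.hypot(P[...,0]-.523,P[...,1]-.228)<.024);q=P[m]
    if len(q)>10: rc=cv2.minAreaRect((q[:,:2]*1000).astype(np.float32));print("barrel",np.round(rc[0],1),np.round(rc[1],1),rc[2])
E
```

```text
t 19.95 tcp [0.6018 0.2448 0.2172] yang -78.09 F [-0.4  0.4 -0.3] w 0.0794 j [ 0.2   0.57  1.03 -0.    1.54  1.57]
tilt [-7.e-04 -2.e-04 -1.e+00] shift mm [-8.060e+01  1.000e-01  1.083e+02] turn -13.39
w [524.  228.4] [31.8 10.6] 17.789884567260742 [0.14118214 0.14259867]
button [0.0985845  0.09944172]
barrel [523.1 228.2] [30.8 30.3] 29.147842407226562
s [520.1 226.2] [32.2 13. ] 23.255456924438477 [0.13952042 0.14469919]
button [0.06210654 0.10089511]
barrel [521.7 227.8] [31.3 35.6] 18.486492156982422
button [0.1008959  0.10583608]
```

View pics/end.png

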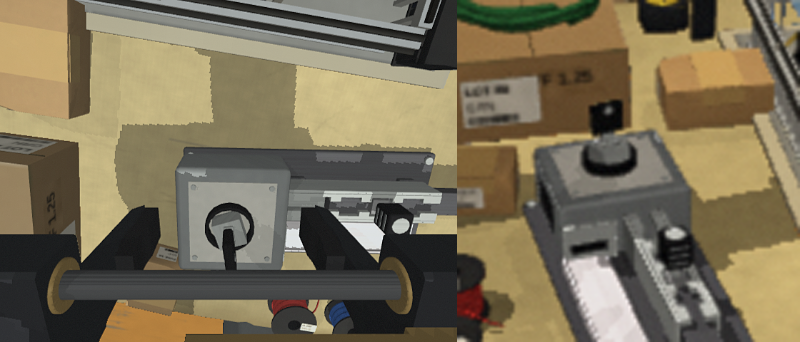

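The key is seated (bow top at 142.6 mm against 143 expected). The barrel measures 29.1° (mod 90) against 29.4° expected at the end stop. The button is still up in the next hole and the gripper is clear.

```bash
python3 -c "
from bench import r
print(r.finish_job())"
```

```text
the job is handed in; nothing more can be done
None
```

I handed the job in at about 20 s: the stop is one hole longer with its button fully up, and the key is fully in the switch and turned to its on stop, by the last camera and force readings; I was not shown the judged result.

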